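Third hand for a display stand

TASK

Build up the little display stand on the wooden base that waits in the pin nest: first set the spacer ring flat on the base, then the solid top disc flat on the ring, each squarely down between the four pins and let go. Then press straight down on the top disc with a steady push of about 11 newtons and finish while still holding that push, so that I can drive the side screws; never push the sprung floor down to its bottom stop, and leave everything else on the table where it is.

Things in the scene. Friction and masses are not known exactly. Their poses are not given: they have to be found in the camera images.
- nest: Assembly nest fixed to the table: a plywood plate 110 x 110 x 12 mm with four upright steel guide pins, 10 mm thick, axes at (+-24, +-24) mm in the nest's x and y. Between neighbouring pins is a 38 mm gap, centred on the nest's +x, +y, -x and -y directions, where a finger can reach in. Origin: centre of the plate's underside, at table height; z up. Its yaw varies.
- nest_mouth (a point): Centre of the pocket's mouth, level with the points of the four pins, 112 mm above the table; the pins taper over their top 10 mm. The pins leave a round pocket 58 mm wide for parts 54 mm wide.
- floor_top (a point): Centre of the top face of the nest's sprung floor, a round aluminium plate 51 mm wide between the pins, 40 mm above the table when not pressed. It moves with the floor.
- floor (a joint): How far the sprung floor has been pushed down, in m: 0 at the top (as with the bare stack standing on it), 0.020 at its bottom stop. Spring: 900 N/m with a preload; a push on the stack of about 3 N starts it moving, then every 1 mm takes 0.9 N more; a push of 11 N puts it about 9 mm down, about 21 N reaches the bottom stop.
- base: Turned wooden base of the display stand, 54 mm wide with a waist, 30 mm tall, 40 to 80 g; it already stands upright in the nest on the sprung floor, between the pins. Origin: centre of its underside; z up.
- spacer: Spacer: an aluminium ring, 54 mm outside, 30 mm hole, 16 mm tall, 40 to 80 g, lying flat on the table. Origin: centre of its underside; z up.
- disc: Top disc: a solid round wooden disc with no hole, 54 mm wide, 16 mm tall, 30 to 55 g, lying flat on the table. Origin: centre of its underside; z up. Finished stack: underside of the disc 86 mm and its top face 102 mm above the table before pressing.
- hedgehog: Bystander: a fired-clay hedgehog figure, terracotta, about 70 mm across and 46 mm tall. Origin: centre of its underside.
- tape: Bystander: a cardboard tape roll lying flat: outside 90 mm, hole 76 mm, 24 mm tall (a bystander, larger and thinner-walled than the spacer). Origin: centre of its underside.
- spatula: Bystander: a modelling spatula 190 mm long lying on the table. Origin: centre of its underside.
- jar: Bystander: a capped glass jar 68 mm across, 85 mm tall. Origin: centre of its underside.
- mug: Bystander: a blue ceramic cup 72 mm across, 85 mm tall. Origin: centre of its underside.
- block: Bystander: a terracotta block 100 x 70 x 35 mm. Origin: centre of its underside.
- roller: Bystander: a wooden hand roller 34 mm thick, 230 mm long, lying on the table. Origin: centre of its underside.
Things that resemble listed ones, but are neither listed nor needed, are in the scene too. What is shaped like the nest but red or yellow is not meant.

How it is judged:
On the way, in this order (a step that is already met when the one before it is completed fails the run):
1. the spacer lies squarely on the base in the nest and has been let go (horizontal distance between each of base, spacer and nest below 0.005 m and angle between each of base, spacer's own z axis and vertical below 0.07 rad and z of base in the frame of floor_top between -0.003 and 0.003 m and z of spacer in the frame of base between 0.027 and 0.033 m and contact force between spacer and the fingers below 0.1 N), for 0.2 s.
2. the top disc lies squarely on the spacer in the nest and has been let go (horizontal distance between each of base, spacer, disc and nest below 0.005 m and angle between each of base, spacer, disc's own z axis and vertical below 0.07 rad and z of base in the frame of floor_top between -0.003 and 0.003 m and z of spacer in the frame of base between 0.027 and 0.033 m and z of disc in the frame of spacer between 0.013 and 0.019 m and contact force between disc and the fingers below 0.1 N), for 0.2 s.
At the end, for the whole second after the job is handed in: Ends holding: base, spacer, disc stacked in order on the sprung floor, each within 5 mm of the nest's centre, tilt under 0.07 rad, resting on the one below within 3 mm; fingers on the disc press it on the spacer with 7 to 16 N; the floor is still, 3 to 15 mm down (horizontal distance between each of base, spacer, disc and nest below 0.005 m and angle between each of base, spacer, disc's own z axis and vertical below 0.07 rad and z of base in the frame of floor_top between -0.003 and 0.003 m and z of spacer in the frame of base between 0.027 and 0.033 m and z of disc in the frame of spacer between 0.013 and 0.019 m and contact force between disc and spacer between 7 and 16 N and contact force between disc and the fingers above 4 N and value of joint floor between 0.003 and 0.015 m and velocity of joint floor between -0.005 and 0.005 m/s); the arm keeps its last pose, push and grip.
It fails at once if the sprung floor is pushed to its bottom stop (value of joint floor above 0.019 m).
It fails at once if a bystander is moved by more than 30 mm (distance of any of hedgehog, tape, spatula, jar, mug, block, roller from where it was at the start of the episode above 0.03 m).
It also fails if it takes over 61 s, if anything falls off the work surface, if the arm or the gripper's body presses on something with over 40 N, if the wrist force passes 120 N, or if a joint passes its speed limit or range.

ROBOT

A 6-joint arm with a two-finger parallel gripper is mounted at the origin on the work surface. World frame = base frame: x ahead of the robot, y to its left, z up, the work surface at z = 0. Lengths are in m, angles in rad, forces in N, time in s.
With the tool pointing down it reaches from about 0.35 to 0.975 m from the base axis. Payload 4.9 kg.
Tool frame: the origin (TCP) lies on the centre line of the jaws, within the pads' length; the fingertips stand 8 mm ahead of it and the grasp point (between the pads) lies 11 mm behind it; z points along the fingers, y is the line along which they close (so a half turn about z gives the same grasp; the last joint's range is limited). The gripper opens to 85 mm and grips with 20 to 120 N. Pads are 22 mm wide; open, the fingers measure 114 mm over their backs; the gripper's body (76 mm by 85 mm) begins 54 mm behind the grasp point. The pads swing forward as they close: fully open they stand 13 mm farther back than shut.
Start: joints at [-1.251, 0.053, 1.613, -0, 1.476, -0.119], TCP at [0.266, -0.566, 0.239] pointing down, gripper open.
Joint ranges: [-3.01, 3.01], [-1.01, 2.22], [0.06, 2.58], [-1.02, 4.17], [0.09, 2.62], [-3.14, 3.14]. Speed limits (rad/s): [2.57, 2.57, 3.14, 3.14, 3.14, 3.14].

INTERFACE

Orientations are given as a rotation vector (axis times angle).
In Python, from station import ctrl gives the robot as it stands.
- The arm moves only by the tool jog_arm, called after "Emit:" by a JSON object that holds its "method" and its "body", one argument or row to a line. Schema: {"type":"object","properties":{"deltas":{"type":"array","items":{"type":"array","items":{"type":"number"},"minItems":7,"maxItems":7},"minItems":1,"maxItems":20},"force":{"type":"number"},"only":{"type":"string"},"quiet":{"type":"boolean"},"lines":{"type":"string"}},"required":["deltas"],"additionalProperties":false}. deltas is a list of rows, 1 to 20 of them, each of 7 numbers: the finger opening in m, then dx, dy, dz in fractions of the full range, 1 being 1 m, then a rotation vector rx, ry, rz in normalised numbers (1 is pi rad); each row is the pose to reach, as a shift and turn from the pose commanded when the call began, along the tool's axes at that moment; what a row does not reach only later rows make up. A row lasts 1/12 s, in which the tool goes at most 0.0417 m and 0.125 rad, less where a joint would pass 70% of its speed; a pose out of reach is approached as far as the arm can. The fingers move at their own pace and stop on an object; force is the grip in N (left out, the last holds). Time passes only in rows, so rows that do not move let the fingers close. The tool returns the time, the measured TCP pose, the force, the opening and the grip force at its end. only (a regular expression) keeps the lines of the reply that match it, lines (a string "A,B") keeps lines A to B, and quiet returns only ok. Input that does not fit is refused with a message, and nothing moves.
- ctrl.get_obs(): the state, without advancing time (a new reading comes with each control period).
- ctrl.get_image(name): name is "side" or "top" or "wrist"; returns the picture (400x640x3 uint8, red, green, blue); there is no depth.
- ctrl.camera_params(name): a dict with "fx", "fy", "cx", "cy" (pixels), "T" (4x4, takes a point from camera to world coordinates); the wrist camera has in their place "tool_from_camera" (4x4, takes a point from camera to tool coordinates, whose origin is the TCP and whose axes are the flange's). Camera axes: x right, y down, z forward; pixel columns grow to the right and rows downward; lengths in m; the calibration is good to about 2 mm. A picture is of the moment at which its call begins: read the wrist's pose just before it. camera_params takes no time and is no camera call.
- ctrl.finish_job(): hands the job in; it is judged then, once.
Trained networks look in the newest picture that a camera, given by its name, has taken for a name from the list of things; names that differ only in an ending like _2 or _b are one class to them, and where a whole thing is asked for, a point or a joint stands for the part that bears it (a point fixed in the world has none). Each returns a list of dicts, best first, with "p" (0 to 1); they miss things now and then, are a little off and sometimes report something else, mostly with a low value. They report only what shows in the picture. A call takes as long as a camera call. They do not tell look-alikes from the thing itself.
- ctrl.find_in(camera, thing): "extent" ([left, top, right, bottom] in pixels, round what is visible of it).
- ctrl.cut_out(camera, thing): "mask" (400x640 bool, what is visible of it) and "extent" ([left, top, right, bottom] in pixels, round what is visible of it).
- ctrl.tip_of(camera, thing): "xy" ([column, row] in pixels: a listed point, or the origin of a listed thing).
The state is a dict: "t": time; "q": joint angles; "dq": joint speeds; "effort": joint torques, N m; "tool_pos": TCP position; "tool_rot": TCP orientation; "contact_force": force on the tool from outside, world axes, zero at the start; "wrist_torque": the same for the moment, N m; "opening": finger opening in m; "grip_force": force on a finger pad.
Only numpy, scipy, OpenCV 4.12 (cv2) and the standard library are available. Lean on these libraries where they do the work, as an engineer would, in place of code of your own. Each camera call takes 0.05 s, during which the arm holds its last target. There are 200 camera calls.

## Working session

There is one attempt and no reset: what is moved stays moved. The work goes in short steps, Python scripts to look and compute and a tool call to move; the robot and the scene stay as the last step left them, time stands still between calls to the robot, and variables do not carry over. Pictures are saved under pics/ and viewed, at most 10 in all, crops included, and the job is handed in when it is done.

```bash
ls; mkdir -p pics
```

Create h.py:
```python
import numpy as np, cv2
from scipy.spatial.transform import Rotation as R
from station import ctrl
def save(im,n): cv2.imwrite('pics/'+n+'.png',cv2.cvtColor(im,cv2.COLOR_RGB2BGR))
def camT(n):
    p=ctrl.camera_params(n)
    if 'T' in p: return p,np.array(p['T'])
    o=ctrl.get_obs();W=np.eye(4);W[:3,:3]=R.from_rotvec(o['tool_rot']).as_matrix();W[:3,3]=o['tool_pos']
    return p,W@np.array(p['tool_from_camera'])
def ray(n,uv,pT=None):
    p,T=pT or camT(n)
    d=T[:3,:3]@np.array([(uv[0]-p['cx'])/p['fx'],(uv[1]-p['cy'])/p['fy'],1.]);return T[:3,3],d/np.linalg.norm(d)
def at_z(n,uv,z,pT=None):
    o,d=ray(n,uv,pT);return o+d*(z-o[2])/d[2]
def proj(n,P,pT=None):
    p,T=pT or camT(n);c=np.linalg.inv(T)@np.append(P,1);return np.array([p['fx']*c[0]/c[2]+p['cx'],p['fy']*c[1]/c[2]+p['cy']])
def tri(rays):
    A=sum(np.eye(3)-np.outer(d,d) for o,d in rays);b=sum((np.eye(3)-np.outer(d,d))@o for o,d in rays);return np.linalg.solve(A,b)
```

Run:
```python
from h import *
o=ctrl.get_obs();print(o)
for c in('top','side'):
    save(ctrl.get_image(c),c+'0')
    p,T=camT(c);print(c,p['fx'],T.round(3).tolist())
    for t in('nest','base','spacer','disc','tape','floor_top'):
        print(t,[(round(r['p'],2),np.round(r['extent']).tolist()) for r in ctrl.find_in(c,t)][:4])
    print([(round(r['p'],2),np.round(r['xy']).tolist()) for r in ctrl.tip_of(c,'nest_mouth')][:4])
```

```text
pics
{'t': 0.0, 'q': array([-1.25099769e+00,  5.33584980e-02,  1.61429490e+00, -3.86481769e-06,
        1.47596956e+00, -1.19011418e-01]), 'dq': array([ 0.00102709,  0.00114835, -0.00025584, -0.00108503, -0.00091345,
       -0.00036745]), 'effort': array([ 7.92059072e-04, -3.93679941e+01, -3.70175457e+01, -2.35314377e-05,
        7.08013598e-03, -1.96632151e-06]), 'tool_pos': array([ 0.26534241, -0.56521679,  0.23806143]), 'tool_rot': array([-3.06430820e+00, -6.83325330e-01,  3.25440132e-04]), 'contact_force': array([-0.40018736, -0.13449364, -0.1188238 ]), 'wrist_torque': array([ 0.04000977,  0.04840711, -0.04206681]), 'grip_force': 0.0, 'opening': 0.08550200688717481}
top 485.11543864787836 [[-0.008, -0.997, 0.074, 0.39], [-1.0, 0.008, 0.003, -0.02], [-0.003, -0.074, -0.997, 1.304], [0.0, 0.0, 0.0, 1.0]]
nest [(0.88, [313.0, 148.0, 356.0, 192.0]), (0.76, [200.0, 264.0, 245.0, 316.0]), (0.63, [160.0, 206.0, 213.0, 261.0]), (0.57, [417.0, 240.0, 460.0, 286.0])]
base [(0.65, [326.0, 160.0, 345.0, 179.0])]
spacer [(0.67, [412.0, 173.0, 434.0, 192.0])]
disc [(0.55, [208.0, 157.0, 229.0,
[... 247 characters left out ...]
])]
side 412.46175422642006 [[-0.996, -0.055, 0.067, 0.435], [-0.086, 0.597, -0.797, 0.949], [0.004, -0.8, -0.6, 0.826], [0.0, 0.0, 0.0, 1.0]]
nest [(0.83, [325.0, 292.0, 387.0, 363.0]), (0.82, [369.0, 145.0, 400.0, 184.0]), (0.75, [288.0, 187.0, 326.0, 233.0]), (0.59, [387.0, 264.0, 447.0, 322.0])]
base [(0.71, [300.0, 194.0, 312.0, 216.0])]
spacer [(0.65, [314.0, 171.0, 334.0, 182.0])]
disc [(0.69, [278.0, 285.0, 297.0, 308.0])]
tape [(0.84, [245.0, 188.0, 273.0, 208.0])]
floor_top [(0.63, [347.0, 317.0, 370.0, 336.0]), (0.59, [408.0, 285.0, 430.0, 302.0]), (0.53, [380.0, 162.0, 389.0, 177.0])]
[(0.78, [423.0, 272.0]), (0.77, [360.0, 303.0]), (0.68, [386.0, 148.0]), (0.61, [306.0, 190.0])]
```

View pics/top0.png

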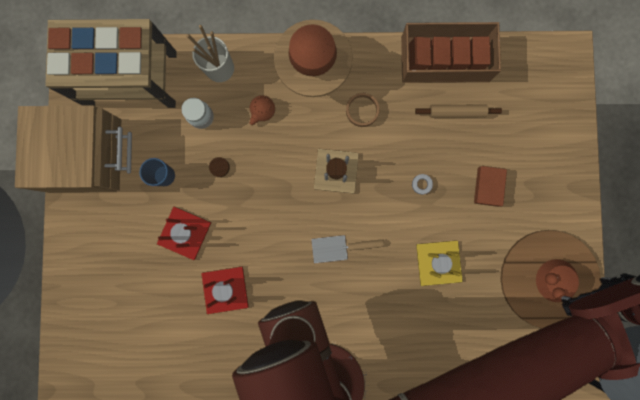

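View pics/side0.png

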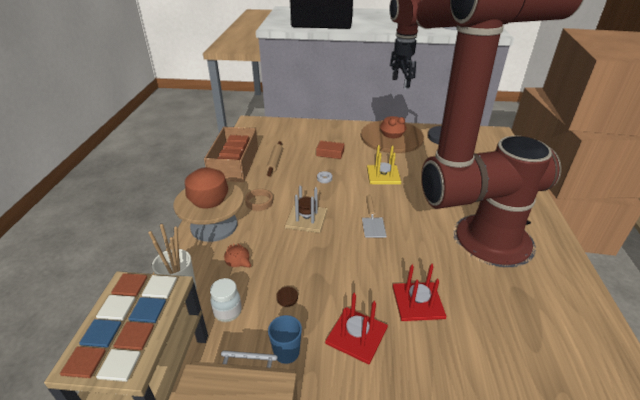

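The top picture shows the plywood nest with the dark base in it at (336,170), and red nests at (185,233) and (224,290) plus a yellow one at (440,263), which are not meant. The spacer candidates are the small aluminium ring at (423,184) and the cardboard tape roll at (362,110). The disc candidates are the dark disc at (219,167) and the base in the nest at (336,168), the same colour. In the side picture the nest is at (307,212), the ring at (324,177) and the disc at (288,296).

I choose the plywood nest, the ring at (423,184) and the dark disc at (219,167). Next I triangulate them and check with a close crop.

Run:
```python
from h import *
g={}
for c in('top','side'):
    ctrl.get_image(c)
    for t in('nest','nest_mouth','spacer','disc','base'):
        L=[(round(r['p'],2),np.array(r['xy'])) for r in ctrl.tip_of(c,t)]
        g[c,t]=L
sel={('top','nest'):(336,170),('top','nest_mouth'):(338,168),('side','nest'):(307,215),('side','nest_mouth'):(306,190),('top','spacer'):(423,184),('side','spacer'):(324,178),('top','disc'):(219,167),('side','disc'):(288,298),('top','base'):(336,170),('side','base'):(306,210)}
for t in('nest','nest_mouth','spacer','disc','base'):
    rs=[]
    for c in('top','side'):
        L=[r for r in g[c,t] if np.linalg.norm(r[1]-sel[c,t])<18]
        if not L: print('miss',c,t,g[c,t]);continue
        uv=L[0][1];print(c,t,L[0]);rs.append(ray(c,uv))
    if len(rs)==2: print(t,tri(rs).round(4))
a=ctrl.get_image('top')[130:210,200:450];b=ctrl.get_image('side')[160:320,260:350]
a=cv2.resize(a,None,fx=3,fy=3,interpolation=cv2.INTER_CUBIC);b=cv2.resize(b,None,fx=2,fy=2,interpolation=cv2.INTER_CUBIC)
im=np.zeros((560,750,3),np.uint8);im[:240]=a;im[240:560,:180]=b;save(im,'crop')
```

```text
top nest (0.66, array([333. , 169.5]))
side nest (0.83, array([305.7, 219.3]))
nest [ 0.5658 -0.0292  0.0078]
top nest_mouth (0.88, array([337.4, 166.8]))
side nest_mouth (0.61, array([304.4, 186.6]))
nest_mouth [ 0.5626 -0.039   0.1241]
top spacer (0.72, array([420. , 185.8]))
side spacer (0.63, array([322.9, 177.4]))
spacer [ 0.5258 -0.2617  0.0102]
top disc (0.55, array([218.2, 165.9]))
side disc (0.77, array([286.1, 292.7]))
disc [0.5772 0.2767 0.0222]
top base (0.83, array([337.1, 171.7]))
side base (0.58, array([303.2, 218.5]))
base [ 0.5679 -0.04    0.0007]
```

View pics/crop.png

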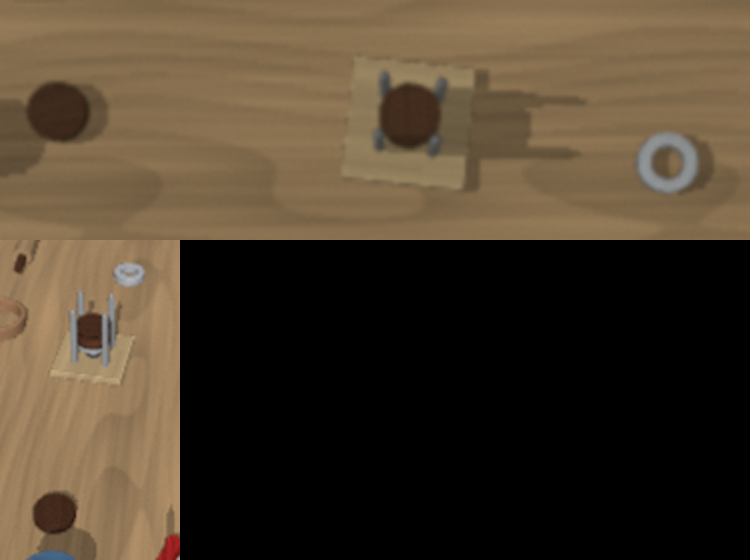

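The crop confirms it: a solid dark disc at (58,111), an aluminium ring with a hole at (668,162), and the plywood nest with grey pins and the base at (410,115).

Add to h.py:
```python
def yawR(a): # tool down, tool y (closing line) at world angle a
    y=np.array([np.cos(a),np.sin(a),0]);z=np.array([0,0,-1.]);return np.column_stack([np.cross(y,z),y,z])
def plan(P,a=None,ref=None):
    o=ctrl.get_obs();M=R.from_rotvec(o['tool_rot']).as_matrix();p=np.array(o['tool_pos'])
    d=M.T@(np.array(P)-p);print('shift',d.round(4),end=' ')
    if a is not None: print('rot',R.from_matrix(M.T@yawR(a)).as_rotvec().round(4),end='')
    print(' dist',round(np.linalg.norm(d),3))
```

Run:
```python
from h import *
p=ctrl.camera_params('wrist');print(p['fx'],p['cx'],p['cy'],np.array(p['tool_from_camera']).round(4).tolist())
a=np.deg2rad(-95.6)
t=np.array(p['tool_from_camera']);d=t[:3,2];P0=t[:3,3]
print('axis hits at tool z',[(z,(P0+d*(z-P0[2])/d[2]).round(3)) for z in (.1,.15,.2)])
for z in(.2,.22): plan([.526,-.262,z],a)
```

```text
280.9663365061789 317.0020196176505 199.5893155840773 [[-0.0004, -0.951, -0.3093, 0.0783], [1.0, -0.0005, 0.0001, -0.0004], [-0.0003, -0.3093, 0.951, -0.1346], [0.0, 0.0, 0.0, 1.0]]
axis hits at tool z [(0.1, array([ 0.002, -0.   ,  0.1  ])), (0.15, array([-0.014, -0.   ,  0.15 ])), (0.2, array([-0.03, -0.  ,  0.2 ]))]
shift [ 0.3648 -0.1643  0.0393] rot [-1.000e-04  0.000e+00  5.365e-01] dist 0.402
shift [ 0.3648 -0.1643  0.0193] rot [-1.000e-04  0.000e+00  5.365e-01] dist 0.401
```

The manual's scale: turns go in shares of pi rad. Converting my numbers, 0.5365 rad is 0.1708.

Emit:
{"method": "jog_arm", "body": {
  "deltas": [
    [0.085, 0.365, -0.164, 0, 0, 0, 0.1708],
    [0.085, 0.365, -0.164, 0, 0, 0, 0.1708],
    [0.085, 0.365, -0.164, 0, 0, 0, 0.1708],
    [0.085, 0.365, -0.164, 0, 0, 0, 0.1708],
    [0.085, 0.365, -0.164, 0, 0, 0, 0.1708],
    [0.085, 0.365, -0.164, 0.04, 0, 0, 0.1708],
    [0.085, 0.365, -0.164, 0.04, 0, 0, 0.1708],
    [0.085, 0.365, -0.164, 0.04, 0, 0, 0.1708],
    [0.085, 0.365, -0.164, 0.04, 0, 0, 0.1708],
    [0.085, 0.365, -0.164, 0.04, 0, 0, 0.1708],
    [0.085, 0.365, -0.164, 0.04, 0, 0, 0.1708],
    [0.085, 0.365, -0.164, 0.04, 0, 0, 0.1708],
    [0.085, 0.365, -0.164, 0.04, 0, 0, 0.1708],
    [0.085, 0.365, -0.164, 0.04, 0, 0, 0.1708]
  ]
}}

```text
t: 2.67
tool_pos: [0.5259, -0.2633, 0.1998]
tool_rot: [3.137, -0.155, 0.001]
contact_force: [-0.5, -0.1, 0.0]
opening: 0.0851
grip_force: 0.0
```

Create look.py:
```python
import sys,pickle
from h import *
def look(things,fn):
    pT=camT('wrist');im=ctrl.get_image('wrist');save(im,fn)
    out={'pT':pT}
    for t in things:
        try: L=ctrl.cut_out('wrist',t)
        except Exception as e: L=[];print(e)
        out[t]=[(r['p'],r['mask'],r['extent']) for r in L]
        for r in L[:3]:
            m=r['mask'].astype(np.uint8);c=max(cv2.findContours(m,cv2.RETR_EXTERNAL,cv2.CHAIN_APPROX_NONE)[0],key=cv2.contourArea)
            e=cv2.fitEllipse(c) if len(c)>5 else None
            print(t,round(r['p'],2),np.round(r['extent']).tolist(),'ell',None if e is None else np.round(e[0]+e[1],1))
            if e is not None: print('   at z=.016',at_z('wrist',e[0],.016,pT).round(4),'z=.008',at_z('wrist',e[0],.008,pT).round(4))
    for t in things:
        print('tip',t,[(round(r['p'],2),np.round(r['xy'],1).tolist(),at_z('wrist',r['xy'],0,pT).round(4).tolist()) for r in ctrl.tip_of('wrist',t)][:3])
    pickle.dump(out,open(fn+'.pkl','wb'))
if __name__=='__main__': look(sys.argv[2:],sys.argv[1])
```

```bash
python3 look.py w1 spacer
```

```text
spacer 0.88 [297.0, 158.0, 348.0, 204.0] ell [321.  178.6  44.2  45.5]
   at z=.016 [ 0.526  -0.2684  0.016 ] z=.008 [ 0.524  -0.2683  0.008 ]
tip spacer [(0.77, [321.9, 178.4], [0.5222, -0.2693, 0.0])]
```

Emit:
{"method": "jog_arm", "body": {
  "deltas": [
    [0.085, 0, 0.005, 0.04, 0, 0, 0],
    [0.085, 0, 0.005, 0.08, 0, 0, 0],
    [0.085, 0, 0.005, 0.1, 0, 0, 0],
    [0.085, 0, 0.005, 0.1, 0, 0, 0]
  ]
}}

```text
t: 3.15
tool_pos: [0.5216, -0.2656, 0.093]
tool_rot: [-3.132, 0.156, 0.015]
contact_force: [-0.4, 0.8, -0.4]
opening: 0.085
grip_force: 0.0
```

Add to h.py:
```python
def cyl(n,x,y,z0,z1,r,pT):
    a=np.linspace(0,2*np.pi,40,endpoint=False);pts=[proj(n,[x+r*np.cos(t),y+r*np.sin(t),z],pT) for z in(z0,z1) for t in a]
    h=cv2.convexHull(np.array(pts,np.float32));return np.array(h[:,0])
def fitcyl(views,x0,y0,r,h0,freeh=True):
    from scipy.optimize import least_squares
    # views: (pT,mask); compares hull outline moments/extents
    obs=[]
    for n,pT,m in views:
        c=max(cv2.findContours(m.astype(np.uint8),cv2.RETR_EXTERNAL,cv2.CHAIN_APPROX_NONE)[0],key=cv2.contourArea);obs.append(cv2.convexHull(c)[:,0].astype(np.float64))
    th=np.linspace(0,2*np.pi,36,endpoint=False);D=np.column_stack([np.cos(th),np.sin(th)])
    f=lambda q:np.concatenate([(D@cyl(n,q[0],q[1],q[2],q[2]+h0,r,pT).T).max(1)-(D@o.T).max(1) for (n,pT,_),o in zip(views,obs)])
    s=least_squares(f,[x0,y0,0],loss='soft_l1');return s.x,np.abs(s.fun).mean()
```

```bash
python3 look.py w2 spacer
```

Run:
```python
from h import *;import pickle
A,B=[pickle.load(open(f+'.pkl','rb')) for f in('w1','w2')]
V=[('wrist',v['pT'],v['spacer'][0][1]) for v in(A,B)]
for vs in (V,V[:1],V[1:]): print(fitcyl(vs,.525,-.268,.027,.016))
print(tri([ray('wrist',[ (v['spacer'][0][2][0]+v['spacer'][0][2][2])/2,(v['spacer'][0][2][1]+v['spacer'][0][2][3])/2],v['pT']) for v in (A,B)]))
im=[cv2.imread(f'pics/{f}.png') for f in('w1','w2')]
for i,v in zip(im,(A,B)):
    c=cv2.findContours(v['spacer'][0][1].astype(np.uint8),cv2.RETR_EXTERNAL,cv2.CHAIN_APPROX_NONE)[0];cv2.drawContours(i,c,-1,(0,0,255),1)
cv2.imwrite('pics/w12.png',np.hstack([i[60:360,130:510] for i in im]))
```

```text
spacer 0.71 [287.0, 170.0, 356.0, 238.0] ell [320.3 204.   66.   66. ]
   at z=.016 [ 0.5265 -0.2685  0.016 ] z=.008 [ 0.5237 -0.2683  0.008 ]
spacer 0.66 [38.0, 2.0, 92.0, 9.0] ell [63.5  3.2  8.1 53. ]
   at z=.016 [ 0.679  -0.1173  0.016 ] z=.008 [ 0.682  -0.1113  0.008 ]
tip spacer [(0.96, [318.3, 204.2], [0.5208, -0.2664, 0.0])]
(array([ 0.52305943, -0.26808292, -0.00278771]), np.float64(0.44777761284193546))
(array([ 0.522777  , -0.26820663, -0.00496267]), np.float64(0.3863591350690976))
(array([ 0.52280059, -0.26812418, -0.00282707]), np.float64(0.3395908966218705))
[ 0.51627348 -0.26935033 -0.0121674 ]
```

View pics/w12.png

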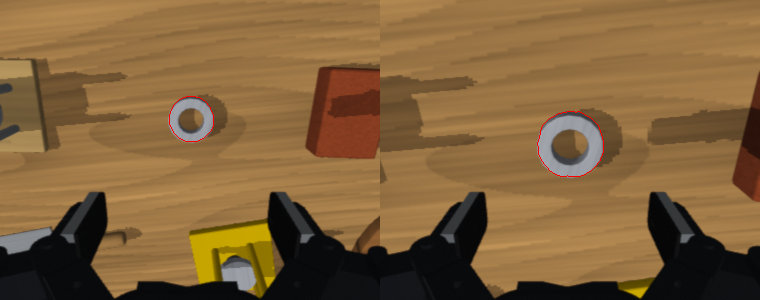

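The overlay shows that both masks hug the ring tightly, at (190,119) and (570,145) in the composite. The two-view fit gives (0.523,-0.268) with the underside at z≈-0.003, which matches the table.

```bash
python3 -c "
from h import *
plan([.5232,-.2681,.011],np.deg2rad(-95.6))"
```

```text
shift [-0.0035  0.      0.0901] rot [ 0.0012 -0.0022 -0.0008] dist 0.09
```

Emit:
{"method": "jog_arm", "body": {
  "deltas": [
    [0.085, -0.0035, 0, 0.04, 0, 0, 0],
    [0.085, -0.0035, 0, 0.065, 0, 0, 0],
    [0.085, -0.0035, 0, 0.08, 0, 0, 0],
    [0.085, -0.0035, 0, 0.089, 0, 0, 0],
    [0.085, -0.0035, 0, 0.089, 0, 0, 0],
    [0.085, -0.0035, 0, 0.089, 0, 0, 0],
    [0.045, -0.0035, 0, 0.089, 0, 0, 0],
    [0.045, -0.0035, 0, 0.089, 0, 0, 0],
    [0.045, -0.0035, 0, 0.089, 0, 0, 0],
    [0.045, -0.0035, 0, 0.089, 0, 0, 0],
    [0.045, -0.0035, 0, 0.089, 0, 0, 0],
    [0.045, -0.0035, 0, 0.089, 0, 0, 0]
  ],
  "force": 35
}}

```text
t: 4.3
tool_pos: [0.5235, -0.2677, 0.0123]
tool_rot: [3.136, -0.153, 0.004]
contact_force: [-1.0, 1.3, 6.8]
opening: 0.0511
grip_force: 37.1
```

```bash
python3 -c "
from h import *
print(ctrl.get_obs()['tool_pos'])"
```

```text
[ 0.52354351 -0.26766788  0.01228534]
```

Emit:
{"method": "jog_arm", "body": {
  "deltas": [
    [0.045, 0, 0, -0.03, 0, 0, 0],
    [0.045, 0, 0, -0.07, 0, 0, 0],
    [0.045, 0, 0, -0.11, 0, 0, 0],
    [0.045, 0, -0.01, -0.15, 0, 0, 0],
    [0.045, 0, -0.04, -0.17, 0, 0, 0],
    [0.045, 0, -0.07, -0.2, 0, 0, 0],
    [0.045, -0.03, -0.1, -0.22, 0, 0, 0],
    [0.045, -0.03, -0.14, -0.23, 0, 0, 0],
    [0.045, -0.03, -0.18, -0.24, 0, 0, 0],
    [0.045, -0.03, -0.21, -0.24, 0, 0, 0],
    [0.045, -0.03, -0.23, -0.24, 0, 0, 0],
    [0.045, -0.03, -0.23, -0.24, 0, 0, 0],
    [0.045, -0.03, -0.23, -0.24, 0, 0, 0],
    [0.045, -0.03, -0.23, -0.24, 0, 0, 0]
  ]
}}

```text
t: 5.47
tool_pos: [0.5147, -0.0355, 0.2501]
tool_rot: [3.137, -0.153, -0.001]
contact_force: [-0.0, -0.6, -0.8]
opening: 0.0518
grip_force: 37.1
```

Run:
```python
from h import *
from look import look
print(ctrl.get_obs()['tool_pos'])
look(['nest','base','floor_top','spacer'],'n1')
pT=camT('wrist')
print([(round(r['p'],2),np.round(r['xy'],1),at_z('wrist',r['xy'],.112,pT).round(4)) for r in ctrl.tip_of('wrist','nest_mouth')])
```

```text
[ 0.51469165 -0.03545306  0.25010632]
nest 0.74 [271.0, 88.0, 362.0, 178.0] ell [315.7 131.1  98.9 100.9]
   at z=.016 [ 0.565  -0.0391  0.016 ] z=.008 [ 0.5644 -0.039   0.008 ]
nest 0.67 [466.0, 240.0, 584.0, 347.0] ell [519.7 286.7  79.1 124.9]
   at z=.016 [ 0.3027 -0.3278  0.016 ] z=.008 [ 0.2964 -0.334   0.008 ]
nest 0.66 [117.0, 316.0, 203.0, 360.0] ell [125.  324.   12.4  28.9]
   at z=.016 [0.2939 0.2967 0.016 ] z=.008 [0.2874 0.3041 0.008 ]
base 0.66 [291.0, 112.0, 342.0, 163.0] ell [315.2 138.1  48.   49.8]
   at z=.016 [ 0.5564 -0.0376  0.016 ] z=.008 [ 0.5556 -0.0375  0.008 ]
floor_top 0.86 [496.0, 275.0, 538.0, 306.0] ell [524.1 284.1  17.6  32.9]
   at z=.016 [ 0.3067 -0.3339  0.016 ] z=.008 [ 0.3005 -0.3402  0.008 ]
floor_top 0.69 [272.0, 88.0, 362.0, 179.0] ell [315.5 131.1  97.6 100.5]
   at z=.016 [ 0.5651 -0.0389  0.016 ] z=.008 [ 0.5645 -0.0388  0.008 ]
floor_top 0.65 [23.0, 263.0, 66.0, 301.0] ell [ 37.9 273.1  17.3  35.3]
   at z=.016 [0.3986 0.3981 0.016 ] z=.008 [0.3944 0.4077 0.008 ]
spacer 0.75 [270.0, 208.0, 370.0, 306.0] ell [317.4 256.   97.9  98.7]
   at z=.016 [ 0.386  -0.0238  0.016 ] z=.008 [ 0.3815 -0.0234  0.008 ]
tip nest [(0.89, [65.0, 267.1], [0.3965, 0.3708, 0.0]), (0.63, [159.4, 337.9], [0.2467, 0.2618, 0.0]), (0.62, [499.5, 272.3], [0.3201, -0.3052, 0.0])]
tip base [(0.77, [314.2, 136.9], [0.5565, -0.0362, 0.0])]
tip floor_top [(0.92, [41.3, 283.0], [0.3723, 0.4191, 0.0]), (0.74, [517.7, 291.3], [0.2815, -0.338, 0.0])]
tip spacer [(0.72, [316.7, 245.5], [0.395, -0.0236, 0.0])]
[(0.73, array([562.4, 329.6]), array([ 0.3117, -0.3121,  0.112 ]))]
```

View pics/n1.png

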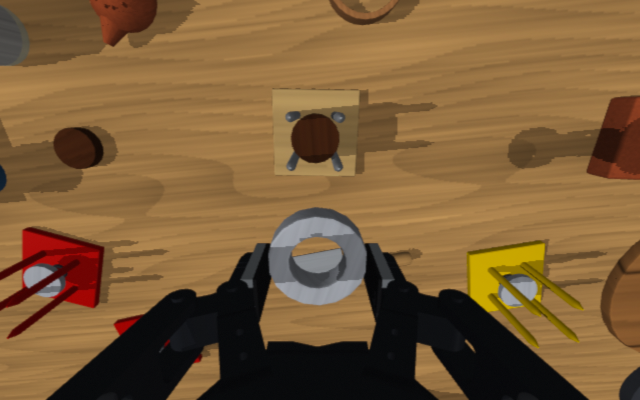

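The ring is held level between the pads at (317,256), the nest plate is at (317,132) with the base at (315,137), and the loose disc is at (78,148).

Create nest.py:
```python
from h import *;import pickle,sys
for fn in sys.argv[1:]:
    v=pickle.load(open(fn+'.pkl','rb'));pT=v['pT']
    con=lambda m:max(cv2.findContours(m.astype(np.uint8),cv2.RETR_EXTERNAL,cv2.CHAIN_APPROX_NONE)[0],key=cv2.contourArea)[:,0]
    for p,m,e in v['nest'][:1]:
        W=np.array([at_z('wrist',u,.012,pT)[:2] for u in con(m)],np.float32)*1000
        r=cv2.minAreaRect(W);print('plate',np.round(r[0],1),np.round(r[1],1),'ang',round(r[2],1))
    for k,z in(('base',.07),):
      for p,m,e in v[k][:1]:
        W=np.array([at_z('wrist',u,z,pT)[:2] for u in con(m)],np.float32)*1000
        print(k,np.round(cv2.fitEllipse(W)[0],1),np.round(cv2.fitEllipse(W)[1],1),cv2.minEnclosingCircle(W))
    if v.get('spacer'):
        # in tool frame
        c=cv2.convexHull(con(v['spacer'][0][1]))[:,0].astype(float)
        p,_=pT;T=np.array(p['tool_from_camera']);q=(p,T)
        from scipy.optimize import least_squares
        th=np.linspace(0,2*np.pi,36,endpoint=False);D=np.column_stack([np.cos(th),np.sin(th)])
        f=lambda s:(D@cyl('',s[0],s[1],s[2]-.016,s[2],.027,q).T).max(1)-(D@c.T).max(1)
        s=least_squares(f,[0,0,.012],loss='soft_l1');print('held xyz bottom in tool',s.x.round(4),np.abs(s.fun).mean())
```

```bash
python3 nest.py n1
```

```text
plate [560.4 -38.3] [111.2 110.1] ang 84.4
base [561.  -38.4] [52.7 53.8] ((560.8390502929688, -38.26548767089844), 27.579126358032227)
held xyz bottom in tool [-0.0009  0.0004  0.0149] 0.474065045040383
```

Emit:
{"method": "jog_arm", "body": {
  "deltas": [
    [0.045, -0.02, 0.02, 0.03, 0, 0, 0],
    [0.045, -0.02, 0.03, 0.03, 0, 0, 0],
    [0.045, -0.02, 0.03, 0.03, 0, 0, 0],
    [0.045, -0.02, 0.03, 0.03, 0, 0, 0]
  ]
}}

```text
t: 6.3
tool_pos: [0.4929, -0.0634, 0.2215]
tool_rot: [-3.138, 0.156, -0.003]
contact_force: [0.5, -0.1, -0.2]
opening: 0.0514
grip_force: 37.1
```

```bash
python3 look.py n2 nest base spacer >/dev/null; python3 nest.py n2
```

Run:
```python
import pickle;from h import *
V=[pickle.load(open(f+'.pkl','rb')) for f in('n1','n2')]
b=[ray('wrist',(np.array(v['base'][0][2][:2])+v['base'][0][2][2:])/2,v['pT']) for v in V];print('base top tri',tri(b).round(4))
print(ctrl.get_obs()['tool_pos'],ctrl.get_obs()['t'])
for c in('top',):
    pT=camT(c);ctrl.get_image(c);m=ctrl.cut_out(c,'nest')
    for r in m:
        if abs(r['extent'][0]-313)<12:
            W=np.array([at_z(c,u,.012,pT)[:2] for u in cv2.findContours(r['mask'].astype(np.uint8),cv2.RETR_EXTERNAL,cv2.CHAIN_APPROX_NONE)[0][0][:,0]],np.float32)*1000
            print(c,cv2.minAreaRect(W))
```

```text
plate [261.8 319. ] [ 51.3 242.7] ang 36.0
base [561.  -38.7] [51.4 52. ] ((560.9186401367188, -38.873756408691406), 26.76538848876953)
held xyz bottom in tool [-0.0014  0.0003  0.0155] 0.47847003836239627
base top tri [ 0.5622 -0.0403  0.068 ]
[ 0.4928719  -0.06274949  0.22140276] 6.65
top ((613.2301635742188, 8.07175064086914), (5.37994909286499, 8.153178215026855), 89.64405822753906)
```

The nest is at (0.5608,-0.0383) with a yaw of -5.6°. The base is centred there, with its top triangulated at z≈0.068 (0.070 expected).

```bash
python3 -c "
from h import *
plan([.5619,-.0381,.150],np.deg2rad(-95.6))"
```

```text
shift [ 0.0667 -0.0313  0.0708] rot [ 0.0001 -0.0007  0.0005] dist 0.102
```

Emit:
{"method": "jog_arm", "body": {
  "deltas": [
    [0.045, 0.035, -0.016, 0, 0, 0, 0],
    [0.045, 0.0667, -0.0313, 0.02, 0, 0, 0],
    [0.045, 0.0667, -0.0313, 0.05, 0, 0, 0],
    [0.045, 0.0667, -0.0313, 0.0708, 0, 0, 0],
    [0.045, 0.0667, -0.0313, 0.0708, 0, 0, 0],
    [0.045, 0.0667, -0.0313, 0.0708, 0, 0, 0],
    [0.045, 0.0667, -0.0313, 0.0708, 0, 0, 0]
  ]
}}

```text
t: 7.33
tool_pos: [0.5622, -0.0385, 0.1511]
tool_rot: [3.138, -0.154, 0.003]
contact_force: [0.1, -0.0, 0.2]
opening: 0.0514
grip_force: 37.1
```

Run:
```python
from h import *
plan([.5619,-.0381,.113]);plan([.5619,-.0381,.088])
pT=camT('wrist');save(ctrl.get_image('wrist'),'n3');L=ctrl.cut_out('wrist','nest')
print([(round(r['p'],2),np.round(r['extent'])) for r in L])
```

```text
shift [-0.0004 -0.0004  0.0381]  dist 0.038
shift [-0.0005 -0.0004  0.0631]  dist 0.063
[(0.93, array([  0., 308.,  60., 389.])), (0.73, array([260., 135., 373., 254.])), (0.72, array([505., 311., 639., 400.]))]
```

View pics/n3.png

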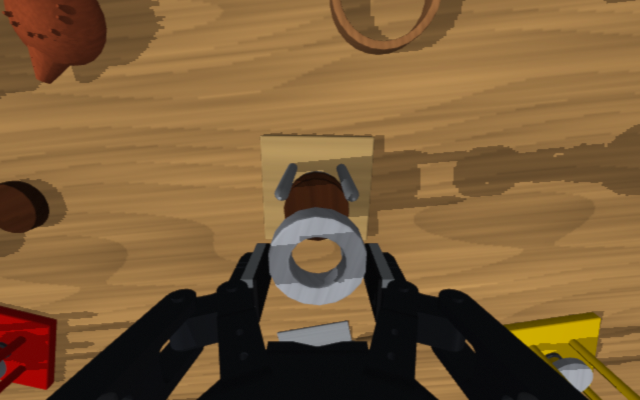

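The ring at (317,256) is centred left to right between the two visible pins, whose tips are at about (284,196) and (350,197).

Run:
```python
from h import *
c=np.array([.5608,-.0383]);a=np.deg2rad(-5.6);M=np.array([[np.cos(a),-np.sin(a)],[np.sin(a),np.cos(a)]])
for q in((.024,.024),(.024,-.024)): print([proj('wrist',np.append(c+M@q,z)).round(1).tolist() for z in(.112,.09)])
```

```text
[[279.7, 199.1], [283.5, 189.9]]
[[353.1, 199.0], [349.4, 189.9]]
```

Emit:
{"method": "jog_arm", "body": {
  "deltas": [
    [0.045, -0.0005, -0.0004, 0.015, 0, 0, 0],
    [0.045, -0.0005, -0.0004, 0.028, 0, 0, 0],
    [0.045, -0.0005, -0.0004, 0.038, 0, 0, 0],
    [0.045, -0.0005, -0.0004, 0.048, 0, 0, 0],
    [0.045, -0.0005, -0.0004, 0.048, 0, 0, 0]
  ]
}}

```text
t: 7.85
tool_pos: [0.5593, -0.0376, 0.0987]
tool_rot: [-3.137, 0.154, 0.007]
contact_force: [-0.5, 0.4, 0.1]
opening: 0.0514
grip_force: 37.1
```

Emit:
{"method": "jog_arm", "body": {
  "deltas": [
    [0.045, 0, 0, 0.004, 0, 0, 0],
    [0.045, 0, 0, 0.008, 0, 0, 0],
    [0.045, 0, 0, 0.012, 0, 0, 0],
    [0.045, 0, 0, 0.015, 0, 0, 0],
    [0.045, 0, 0, 0.015, 0, 0, 0],
    [0.045, 0, 0, 0.015, 0, 0, 0]
  ]
}}

```text
t: 8.35
tool_pos: [0.561, -0.0379, 0.0864]
tool_rot: [-3.138, 0.153, 0.0]
contact_force: [-0.4, 0.1, 0.0]
opening: 0.0513
grip_force: 37.1
```

```bash
python3 -c "
from h import *
o=ctrl.get_obs();print(o['tool_pos'],o['contact_force'])"
```

```text
[ 0.56097932 -0.03785603  0.0863946 ] [-0.40301594  0.06052193  0.01705602]
```

Emit:
{"method": "jog_arm", "body": {
  "deltas": [
    [0.045, 0, 0, 0.001, 0, 0, 0],
    [0.045, 0, 0, 0.002, 0, 0, 0],
    [0.045, 0, 0, 0.003, 0, 0, 0],
    [0.045, 0, 0, 0.003, 0, 0, 0]
  ]
}}

```text
t: 8.68
tool_pos: [0.5609, -0.0378, 0.0834]
tool_rot: [-3.138, 0.153, 0.0]
contact_force: [-0.1, -0.1, -0.3]
opening: 0.0514
grip_force: 37.1
```

```bash
python3 -c "
from h import *
o=ctrl.get_obs();print(o['tool_pos'],o['contact_force'])"
```

```text
[ 0.56093249 -0.03783943  0.08335309] [-0.05605063 -0.0689314  -0.31762895]
```

Emit:
{"method": "jog_arm", "body": {
  "deltas": [
    [0.045, 0, 0, 0.001, 0, 0, 0],
    [0.045, 0, 0, 0.002, 0, 0, 0],
    [0.045, 0, 0, 0.002, 0, 0, 0]
  ]
}}

```text
t: 8.93
tool_pos: [0.5612, -0.0379, 0.0821]
tool_rot: [3.138, -0.153, 0.0]
contact_force: [-2.5, 0.3, 3.6]
opening: 0.0511
grip_force: 37.6
```

```bash
python3 -c "
from h import *
o=ctrl.get_obs();print(o['tool_pos'],o['contact_force'])"
```

```text
[ 0.56124052 -0.03792403  0.08210477] [-2.51975841  0.333101    3.64046583]
```

Contact at TCP z=0.082 means the ring is seated on the base. Now I release and back out.

Emit:
{"method": "jog_arm", "body": {
  "deltas": [
    [0.085, 0, 0, 0, 0, 0, 0],
    [0.085, 0, 0, 0, 0, 0, 0],
    [0.085, 0, 0, 0, 0, 0, 0],
    [0.085, 0, 0, 0, 0, 0, 0],
    [0.085, 0, 0, 0, 0, 0, 0],
    [0.085, 0, 0, 0, 0, 0, 0],
    [0.085, 0, 0, -0.01, 0, 0, 0],
    [0.085, 0, 0, -0.03, 0, 0, 0],
    [0.085, 0, 0, -0.06, 0, 0, 0],
    [0.085, 0, 0, -0.1, 0, 0, 0],
    [0.085, 0, 0, -0.13, 0, 0, 0],
    [0.085, -0.03, 0, -0.16, 0, 0, 0],
    [0.085, -0.04, 0, -0.16, 0, 0, 0],
    [0.085, -0.04, 0, -0.16, 0, 0, 0],
    [0.085, -0.04, 0, -0.16, 0, 0, 0]
  ]
}}

```text
t: 10.18
tool_pos: [0.5212, -0.0339, 0.2422]
tool_rot: [3.138, -0.153, 0.002]
contact_force: [-0.7, -0.2, -0.5]
opening: 0.085
grip_force: 0.0
```

```bash
python3 look.py s1 nest base spacer
```

Run:
```python
import pickle;from h import *
v=pickle.load(open('s1.pkl','rb'));pT=v['pT']
for p,m,e in v['spacer'][:2]:
    c=max(cv2.findContours(m.astype(np.uint8),cv2.RETR_EXTERNAL,cv2.CHAIN_APPROX_NONE)[0],key=cv2.contourArea)[:,0]
    W=np.array([at_z('wrist',u,.086,pT)[:2] for u in c],np.float32)*1000;print(p,e,[np.round(x,1) for x in cv2.fitEllipse(W)])
plan([.577,.277,.2],np.deg2rad(-95.6))
im=cv2.imread('pics/s1.png')[60:260,210:430];cv2.imwrite('pics/s1c.png',cv2.resize(im,None,fx=2.5,fy=2.5))
```

```text
nest 0.7 [471.0, 244.0, 587.0, 348.0] ell [524.8 292.6  78.2 125.2]
   at z=.016 [ 0.3048 -0.3288  0.016 ] z=.008 [ 0.2983 -0.3351  0.008 ]
nest 0.7 [1.0, 235.0, 104.0, 347.0] ell [ 50.8 282.8  89.  114. ]
   at z=.016 [0.3919 0.3775 0.016 ] z=.008 [0.3873 0.3868 0.008 ]
nest 0.64 [144.0, 362.0, 172.0, 400.0] ell [156.9 379.3  21.7  40.2]
   at z=.016 [0.1898 0.2721 0.016 ] z=.008 [0.1807 0.279  0.008 ]
base 0.86 [301.0, 135.0, 331.0, 158.0] ell [317.6 146.1  26.5  26.9]
   at z=.016 [ 0.5539 -0.0382  0.016 ] z=.008 [ 0.5529 -0.0382  0.008 ]
spacer 0.58 [294.0, 118.0, 349.0, 172.0] ell [317.7 145.9  50.2  51.9]
   at z=.016 [ 0.554  -0.0383  0.016 ] z=.008 [ 0.553  -0.0383  0.008 ]
tip nest [(0.77, [505.3, 285.6], [0.3078, -0.3094, 0.0]), (0.76, [60.4, 271.8], [0.4003, 0.3738, 0.0])]
tip base [(0.98, [318.0, 139.8], [0.56, -0.0394, 0.0])]
tip spacer [(0.81, [316.2, 146.2], [0.5519, -0.0362, 0.0])]
0.58 [293.5, 118.2, 348.6, 172.5] [array([562. , -38.9]), array([51.4, 52.7]), np.float64(99.9)]
shift [ 0.0253 -0.3149  0.0405] rot [-0.0002  0.002  -0.    ] dist 0.319
```

View pics/s1c.png

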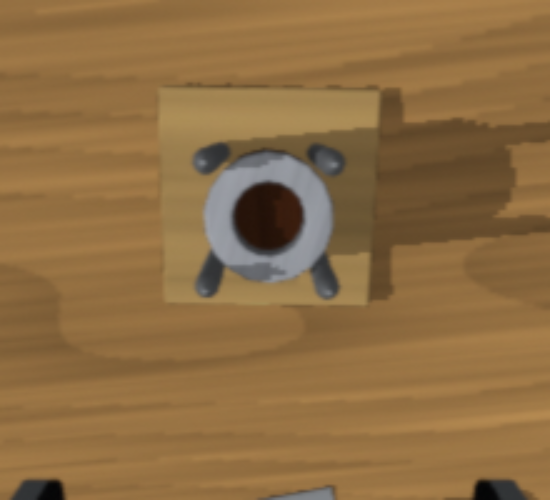

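The ring lies flat between the four pins at (268,216) in the crop, its fitted centre within about 1.5 mm of the nest. Next is the disc.

Emit:
{"method": "jog_arm", "body": {
  "deltas": [
    [0.085, 0.003, -0.04, 0, 0, 0, 0],
    [0.085, 0.006, -0.08, 0, 0, 0, 0],
    [0.085, 0.01, -0.12, 0, 0, 0, 0],
    [0.085, 0.013, -0.16, 0, 0, 0, 0],
    [0.085, 0.016, -0.2, 0.01, 0, 0, 0],
    [0.085, 0.02, -0.24, 0.02, 0, 0, 0],
    [0.085, 0.022, -0.28, 0.03, 0, 0, 0],
    [0.085, 0.025, -0.31, 0.04, 0, 0, 0],
    [0.085, 0.025, -0.315, 0.04, 0, 0, 0],
    [0.085, 0.025, -0.315, 0.04, 0, 0, 0],
    [0.085, 0.025, -0.315, 0.04, 0, 0, 0]
  ]
}}

```text
t: 11.45
tool_pos: [0.5768, 0.2769, 0.2011]
tool_rot: [3.137, -0.153, -0.001]
contact_force: [0.1, 0.2, 0.5]
opening: 0.0851
grip_force: 0.0
```

Create dd.py:
```python
from h import *;import pickle,sys
V=[pickle.load(open(f+'.pkl','rb')) for f in sys.argv[1:]]
V=[('wrist',v['pT'],v['disc'][0][1]) for v in V]
for vs in [V]+[[v] for v in V]: print(fitcyl(vs,.577,.277,.027,.016))
plan([.577,.277,.011],np.deg2rad(-95.6))
```

```bash
python3 look.py d1 disc;python3 dd.py d1
```

```text
disc 0.83 [295.0, 157.0, 343.0, 203.0] ell [317.5 179.4  44.7  45.7]
   at z=.016 [0.5758 0.276  0.016 ] z=.008 [0.5738 0.2761 0.008 ]
disc 0.25 [587.0, 153.0, 628.0, 196.0] ell [605.1 173.7  38.3  44.4]
   at z=.016 [ 0.5498 -0.0577  0.016 ] z=.008 [ 0.5472 -0.0658  0.008 ]
tip disc [(0.82, [316.9, 177.0], [0.575, 0.2768, 0.0])]
(array([5.74132872e-01, 2.76182425e-01, 2.06969531e-04]), np.float64(0.4065625118994697))
(array([5.74132872e-01, 2.76182425e-01, 2.06969531e-04]), np.float64(0.4065625118994697))
shift [-0.0006 -0.0011  0.1912] rot [-0.0001 -0.001  -0.0016] dist 0.191
```

Emit:
{"method": "jog_arm", "body": {
  "deltas": [
    [0.085, -0.002, 0, 0.04, 0, 0, 0],
    [0.085, -0.002, 0, 0.08, 0, 0, 0],
    [0.085, -0.002, 0, 0.1, 0, 0, 0],
    [0.085, -0.002, 0, 0.1, 0, 0, 0],
    [0.085, -0.002, 0, 0.1, 0, 0, 0]
  ]
}}

```text
t: 12.02
tool_pos: [0.5744, 0.2761, 0.1009]
tool_rot: [3.137, -0.156, -0.003]
contact_force: [0.2, 0.5, 0.7]
opening: 0.0851
grip_force: 0.0
```

```bash
python3 look.py d2 disc;python3 dd.py d1 d2
```

```text
disc 0.57 [285.0, 172.0, 350.0, 235.0] ell [316.2 204.9  62.1  63.1]
   at z=.016 [0.5766 0.2762 0.016 ] z=.008 [0.5738 0.2765 0.008 ]
tip disc [(0.97, [316.6, 198.8], [0.5767, 0.2759, 0.0])]
(array([ 0.57219165,  0.27657442, -0.00596045]), np.float64(0.34629091203041473))
(array([5.74132872e-01, 2.76182425e-01, 2.06969531e-04]), np.float64(0.4065625118994697))
(array([ 0.57304018,  0.27652119, -0.00261095]), np.float64(0.6997031687022454))
shift [-0.0004  0.0007  0.094 ] rot [-0.0022 -0.005  -0.0007] dist 0.094
```

```bash
python3 -c "
from h import *
print(ctrl.get_obs()['tool_pos'])
plan([.574,.2764,.0122],np.deg2rad(-95.6))"
```

```text
[0.57694047 0.27750297 0.10500262]
shift [-0.0033  0.0016  0.0928] rot [-0.0022 -0.005  -0.0007] dist 0.093
```

Emit:
{"method": "jog_arm", "body": {
  "deltas": [
    [0.085, 0, 0, 0.03, 0, 0, 0],
    [0.085, 0, 0, 0.05, 0, 0, 0],
    [0.085, 0, 0, 0.05, 0, 0, 0],
    [0.085, 0, 0, 0.05, 0, 0, 0],
    [0.085, 0, 0, 0.05, 0, 0, 0]
  ]
}}

```text
t: 12.58
tool_pos: [0.5765, 0.2778, 0.0542]
tool_rot: [-3.136, 0.153, -0.006]
contact_force: [0.1, 0.3, -0.0]
opening: 0.0853
grip_force: 0.0
```

```bash
python3 -c "
from h import *
print(ctrl.get_obs()['tool_pos'])
plan([.574,.2764,.0122],np.deg2rad(-95.6))"
```

```text
[0.57645779 0.2778372  0.0541532 ]
shift [-0.0025  0.0017  0.0419] rot [-0.0016 -0.0035  0.    ] dist 0.042
```

Converted, -0.003 rad is -0.001.

Emit:
{"method": "jog_arm", "body": {
  "deltas": [
    [0.085, -0.0025, 0.0017, 0.02, 0, -0.001, 0],
    [0.085, -0.0025, 0.0017, 0.034, 0, -0.001, 0],
    [0.085, -0.0025, 0.0017, 0.0415, 0, -0.001, 0],
    [0.085, -0.0025, 0.0017, 0.0415, 0, -0.001, 0],
    [0.085, -0.0025, 0.0017, 0.0415, 0, -0.001, 0],
    [0.045, -0.0025, 0.0017, 0.0415, 0, -0.001, 0],
    [0.045, -0.0025, 0.0017, 0.0415, 0, -0.001, 0],
    [0.045, -0.0025, 0.0017, 0.0415, 0, -0.001, 0],
    [0.045, -0.0025, 0.0017, 0.0415, 0, -0.001, 0],
    [0.045, -0.0025, 0.0017, 0.0415, 0, -0.001, 0],
    [0.045, -0.0025, 0.0017, 0.0415, 0, -0.001, 0]
  ],
  "force": 35
}}

```text
t: 13.5
tool_pos: [0.5733, 0.2762, 0.0116]
tool_rot: [-3.137, 0.153, 0.001]
contact_force: [-0.2, -0.5, 5.4]
opening: 0.0519
grip_force: 36.9
```

```bash
python3 -c "
from h import *
plan([.510,-.032,.25],np.deg2rad(-95.6));print(ctrl.get_obs()['tool_pos'])"
```

```text
shift [-0.0331  0.3127 -0.2387] rot [-0.001   0.0008  0.0001] dist 0.395
[0.57326068 0.27624371 0.01155952]
```

Emit:
{"method": "jog_arm", "body": {
  "deltas": [
    [0.045, 0, 0, -0.03, 0, 0, 0],
    [0.045, 0, 0, -0.07, 0, 0, 0],
    [0.045, 0, 0, -0.11, 0, 0, 0],
    [0.045, 0, 0.01, -0.15, 0, 0, 0],
    [0.045, 0, 0.04, -0.18, 0, 0, 0],
    [0.045, -0.01, 0.08, -0.2, 0, 0, 0],
    [0.045, -0.02, 0.12, -0.22, 0, 0, 0],
    [0.045, -0.02, 0.16, -0.23, 0, 0, 0],
    [0.045, -0.03, 0.2, -0.24, 0, 0, 0],
    [0.045, -0.033, 0.24, -0.24, 0, 0, 0],
    [0.045, -0.033, 0.28, -0.24, 0, 0, 0],
    [0.045, -0.033, 0.305, -0.24, 0, 0, 0],
    [0.045, -0.033, 0.313, -0.24, 0, 0, 0],
    [0.045, -0.033, 0.313, -0.24, 0, 0, 0],
    [0.045, -0.033, 0.313, -0.24, 0, 0, 0]
  ]
}}

```text
t: 14.75
tool_pos: [0.5094, -0.0322, 0.2498]
tool_rot: [-3.137, 0.155, 0.005]
contact_force: [0.6, -0.1, -0.4]
opening: 0.0523
grip_force: 36.9
```

```bash
python3 look.py m1 nest spacer disc
```

Run:
```python
import pickle;from h import *
v=pickle.load(open('m1.pkl','rb'));v['spacer']=[r for r in v['disc'] if r[2][3]>230][:1];v['base']=[];v['nest']=[r for r in v['nest'] if abs(r[2][0]-275)<30];pickle.dump(v,open('m1b.pkl','wb'))
```

```bash
python3 nest.py m1b; python3 -c "
from h import *
print(ctrl.get_obs()['tool_pos']);plan([.561,-.038,.16],np.deg2rad(-95.6))"
```

```text
nest 0.91 [274.0, 83.0, 362.0, 171.0] ell [317.8 126.1  99.2 102.1]
   at z=.016 [ 0.565  -0.0388  0.016 ] z=.008 [ 0.5645 -0.0388  0.008 ]
nest 0.86 [0.0, 221.0, 107.0, 331.0] ell [ 53.5 271.9  88.2 111.8]
   at z=.016 [0.3923 0.3784 0.016 ] z=.008 [0.388  0.3875 0.008 ]
nest 0.72 [472.0, 234.0, 588.0, 342.0] ell [522.7 283.7  80.2 123.6]
   at z=.016 [ 0.3015 -0.3277  0.016 ] z=.008 [ 0.2952 -0.334   0.008 ]
spacer 0.85 [293.0, 110.0, 349.0, 161.0] ell [318.2 133.   50.3  50.5]
   at z=.016 [ 0.5564 -0.0385  0.016 ] z=.008 [ 0.5557 -0.0384  0.008 ]
spacer 0.24 [273.0, 82.0, 362.0, 174.0] ell [317.8 126.   99.4 102.3]
   at z=.016 [ 0.5651 -0.0389  0.016 ] z=.008 [ 0.5646 -0.0388  0.008 ]
disc 0.74 [267.0, 204.0, 369.0, 304.0] ell [317.3 255.8  98.8  99.3]
   at z=.016 [ 0.3803 -0.0199  0.016 ] z=.008 [ 0.3758 -0.0195  0.008 ]
tip nest [(0.97, [66.9, 263.4], [0.3965, 0.3699, 0.0]), (0.84, [503.9, 271.9], [0.314, -0.3081, 0.0]), (0.74, [161.0, 336.8], [0.242, 0.2631, 0.0])]
tip spacer [(0.7, [317.3, 134.5], [0.5532, -0.037, 0.0])]
tip disc [(0.75, [317.0, 248.5], [0.3839, -0.0198, 0.0])]
plate [561.1 -38.2] [110.3 109.3] ang 83.4
held xyz bottom in tool [-0.0006  0.0002  0.0144] 0.4225810211407304
[ 0.50962929 -0.03153361  0.25001457]
shift [0.052  0.0015 0.0898] rot [-0.0002  0.0032  0.0017] dist 0.104
```

View pics/m1.png

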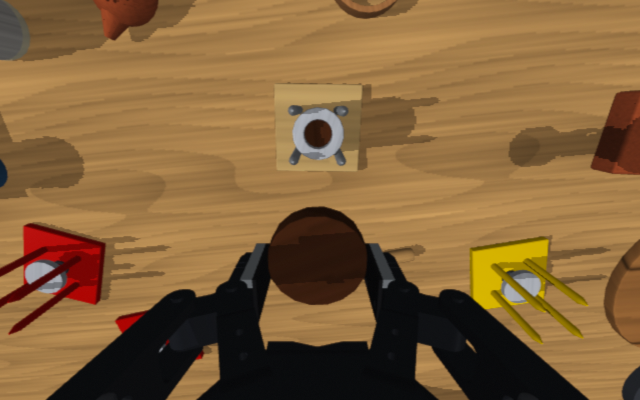

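The disc is held level at (317,256), and the seated ring in the nest is at (318,133). Both match the fits.

The manual's scale: turns go in shares of pi rad. Converting my numbers, 0.002 rad is 0.0006.

Emit:
{"method": "jog_arm", "body": {
  "deltas": [
    [0.045, 0.035, 0.001, 0, 0, 0, 0],
    [0.045, 0.052, 0.0015, 0.03, 0, 0.0006, 0],
    [0.045, 0.052, 0.0015, 0.06, 0, 0.0006, 0],
    [0.045, 0.052, 0.0015, 0.09, 0, 0.0006, 0],
    [0.045, 0.052, 0.0015, 0.09, 0, 0.0006, 0],
    [0.045, 0.052, 0.0015, 0.09, 0, 0.0006, 0],
    [0.045, 0.052, 0.0015, 0.09, 0, 0.0006, 0]
  ]
}}

```text
t: 15.68
tool_pos: [0.5617, -0.0389, 0.1618]
tool_rot: [3.138, -0.153, 0.002]
contact_force: [0.2, 0.9, 0.6]
opening: 0.0517
grip_force: 36.9
```

```bash
python3 -c "
from h import *
print(ctrl.get_obs()['tool_pos']);plan([.5613,-.0380,.110],np.deg2rad(-95.6))"
```

```text
[ 0.56174956 -0.03894068  0.16176094]
shift [-0.0006 -0.0009  0.0518] rot [ 0.0002 -0.0012  0.0005] dist 0.052
```

Converted, -0.001 rad is -0.0003.

Emit:
{"method": "jog_arm", "body": {
  "deltas": [
    [0.045, -0.0006, -0.0009, 0.015, 0, -0.0003, 0],
    [0.045, -0.0006, -0.0009, 0.03, 0, -0.0003, 0],
    [0.045, -0.0006, -0.0009, 0.042, 0, -0.0003, 0],
    [0.045, -0.0006, -0.0009, 0.05, 0, -0.0003, 0],
    [0.045, -0.0006, -0.0009, 0.056, 0, -0.0003, 0],
    [0.045, -0.0006, -0.0009, 0.06, 0, -0.0003, 0],
    [0.045, -0.0006, -0.0009, 0.06, 0, -0.0003, 0],
    [0.045, -0.0006, -0.0009, 0.06, 0, -0.0003, 0]
  ]
}}

```text
t: 16.35
tool_pos: [0.5606, -0.0381, 0.1003]
tool_rot: [-3.138, 0.153, 0.002]
contact_force: [-0.2, 1.4, 0.0]
opening: 0.0521
grip_force: 36.9
```

```bash
python3 -c "
from h import *
print(ctrl.get_obs()['tool_pos']);plan([.5612,-.0380,.098],np.deg2rad(-95.6))"
```

```text
[ 0.560557   -0.03813988  0.100338  ]
shift [ 0.0006 -0.0002  0.0023] rot [0.0001 0.0015 0.    ] dist 0.002
```

Emit:
{"method": "jog_arm", "body": {
  "deltas": [
    [0.045, 0, 0, 0.001, 0, 0, 0],
    [0.045, 0, 0, 0.002, 0, 0, 0],
    [0.045, 0, 0, 0.002, 0, 0, 0],
    [0.045, 0, 0, 0.002, 0, 0, 0]
  ]
}}

```text
t: 16.68
tool_pos: [0.5604, -0.0381, 0.0982]
tool_rot: [-3.138, 0.153, 0.003]
contact_force: [0.2, 0.7, -1.4]
opening: 0.0517
grip_force: 36.9
```

Emit:
{"method": "jog_arm", "body": {
  "deltas": [
    [0.045, 0, 0, 0.001, 0, 0, 0],
    [0.045, 0, 0, 0.0015, 0, 0, 0],
    [0.045, 0, 0, 0.0015, 0, 0, 0]
  ]
}}

```text
t: 16.93
tool_pos: [0.5606, -0.0382, 0.0971]
tool_rot: [3.138, -0.153, -0.002]
contact_force: [-0.7, -0.1, 4.6]
opening: 0.0521
grip_force: 37.3
```

Emit:
{"method": "jog_arm", "body": {
  "deltas": [
    [0.085, 0, 0, 0, 0, 0, 0],
    [0.085, 0, 0, 0, 0, 0, 0],
    [0.085, 0, 0, 0, 0, 0, 0],
    [0.085, 0, 0, 0, 0, 0, 0],
    [0.085, 0, 0, 0, 0, 0, 0],
    [0.085, 0, 0, 0, 0, 0, 0],
    [0.085, 0, 0, -0.01, 0, 0, 0],
    [0.085, 0, 0, -0.03, 0, 0, 0],
    [0.085, 0, 0, -0.06, 0, 0, 0],
    [0.02, 0, 0, -0.1, 0, 0, 0],
    [0, -0.03, 0, -0.13, 0, 0, 0],
    [0, -0.04, 0, -0.13, 0, 0, 0],
    [0, -0.04, 0, -0.13, 0, 0, 0],
    [0, -0.04, 0, -0.13, 0, 0, 0],
    [0, -0.04, 0, -0.13, 0, 0, 0]
  ]
}}

```text
t: 18.18
tool_pos: [0.5205, -0.0341, 0.2255]
tool_rot: [-3.137, 0.154, 0.006]
contact_force: [1.2, 0.0, -0.5]
opening: 0.0118
grip_force: 0.0
```

```bash
python3 look.py e1 disc nest
```

Run:
```python
import pickle;from h import *
v=pickle.load(open('e1.pkl','rb'));pT=v['pT']
for p,m,e in v['disc'][:2]:
    c=max(cv2.findContours(m.astype(np.uint8),cv2.RETR_EXTERNAL,cv2.CHAIN_APPROX_NONE)[0],key=cv2.contourArea)[:,0]
    W=np.array([at_z('wrist',u,.102,pT)[:2] for u in c],np.float32)*1000;print(p,e,[np.round(x,1) for x in cv2.fitEllipse(W)])
print(ctrl.get_obs()['tool_pos'],ctrl.get_obs()['opening'])
plan([.561,-.0383,.120],np.deg2rad(-95.6))
im=cv2.imread('pics/e1.png')[60:360,190:450];cv2.imwrite('pics/e1c.png',cv2.resize(im,None,fx=1.9,fy=1.9))
```

```text
disc 0.78 [288.0, 117.0, 347.0, 179.0] ell [317.6 149.   56.8  57.9]
   at z=.016 [ 0.5507 -0.0381  0.016 ] z=.008 [ 0.5496 -0.038   0.008 ]
nest 0.92 [106.0, 319.0, 170.0, 357.0] ell [127.3 337.5  19.6  70.1]
   at z=.016 [0.2931 0.2808 0.016 ] z=.008 [0.2859 0.2883 0.008 ]
nest 0.89 [473.0, 249.0, 605.0, 366.0] ell [532.3 303.   86.2 133.4]
   at z=.016 [ 0.2965 -0.3294  0.016 ] z=.008 [ 0.2894 -0.3361  0.008 ]
nest 0.8 [271.0, 90.0, 364.0, 187.0] ell [317.2 136.7 105.1 107.3]
   at z=.016 [ 0.5653 -0.039   0.016 ] z=.008 [ 0.5646 -0.0389  0.008 ]
tip disc [(0.87, [316.6, 144.0], [0.5548, -0.0372, -0.0])]
tip nest [(0.91, [512.9, 286.5], [0.3155, -0.3097, 0.0]), (0.78, [52.1, 276.1], [0.4009, 0.3714, 0.0])]
0.78 [288.4, 117.2, 346.7, 179.3] [array([561.9, -39. ]), array([51.8, 52.6]), np.float64(96.5)]
[ 0.52063566 -0.0341626   0.22533931] -3.3107428156247286e-05
shift [0.041  0.0002 0.1052] rot [-0.0003  0.0041  0.0001] dist 0.113
```

View pics/e1c.png

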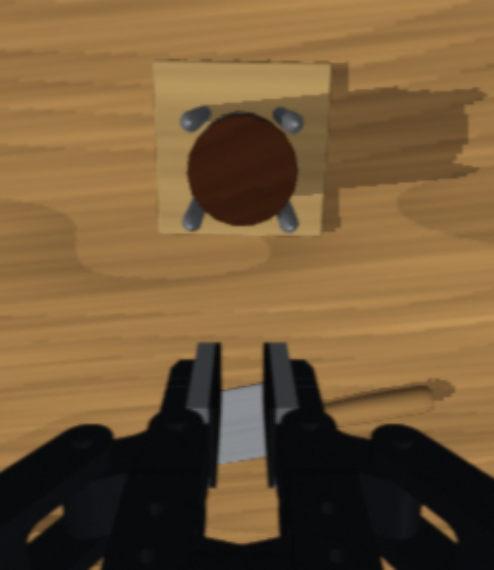

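The disc sits flat between the four pins at (242,169) in the crop, with a fitted centre of (0.562,-0.039), and the fingers are closing. Next is the press.

Converted, 0.004 rad is 0.0013.

Emit:
{"method": "jog_arm", "body": {
  "deltas": [
    [0, 0.035, 0, 0.01, 0, 0.0006, 0],
    [0, 0.041, 0, 0.03, 0, 0.0013, 0],
    [0, 0.041, 0, 0.06, 0, 0.0013, 0],
    [0, 0.041, 0, 0.085, 0, 0.0013, 0],
    [0, 0.041, 0, 0.1, 0, 0.0013, 0],
    [0, 0.041, 0, 0.104, 0, 0.0013, 0],
    [0, 0.041, 0, 0.104, 0, 0.0013, 0],
    [0, 0.041, 0, 0.104, 0, 0.0013, 0],
    [0, 0.041, 0, 0.104, 0, 0.0013, 0]
  ]
}}

```text
t: 19.18
tool_pos: [0.5625, -0.0384, 0.1243]
tool_rot: [3.137, -0.153, 0.008]
contact_force: [-0.5, -0.2, 0.3]
opening: -0.0003
grip_force: 0.0
```

```bash
python3 -c "
from h import *
o=ctrl.get_obs();print(o['tool_pos'],o['contact_force']);plan([.561,-.0383,.110],np.deg2rad(-95.6))"
```

```text
[ 0.56254218 -0.03842233  0.12426351] [-0.50931303 -0.22867298  0.30889678]
shift [-0.0016  0.      0.0143] rot [ 0.0003 -0.0049  0.0001] dist 0.014
```

Converted, -0.003 rad is -0.001.

Emit:
{"method": "jog_arm", "body": {
  "deltas": [
    [0, -0.0016, 0, 0.004, 0, -0.001, 0],
    [0, -0.0016, 0, 0.008, 0, -0.001, 0],
    [0, -0.0016, 0, 0.011, 0, -0.001, 0],
    [0, -0.0016, 0, 0.013, 0, -0.001, 0],
    [0, -0.0016, 0, 0.015, 0, -0.001, 0],
    [0, -0.0016, 0, 0.015, 0, -0.001, 0],
    [0, -0.0016, 0, 0.015, 0, -0.001, 0]
  ]
}}

```text
t: 19.77
tool_pos: [0.5599, -0.0381, 0.1082]
tool_rot: [3.138, -0.153, -0.001]
contact_force: [-2.5, 0.5, 5.1]
opening: -0.0002
grip_force: 2.5
```

```bash
python3 -c "
from h import *
o=ctrl.get_obs();print(o['tool_pos'],o['contact_force'])"
```

```text
[ 0.55993392 -0.03807318  0.10817871] [-2.47696565  0.54867919  5.06445344]
```

Emit:
{"method": "jog_arm", "body": {
  "deltas": [
    [0, 0, 0, 0.001, 0, 0, 0],
    [0, 0, 0, 0.002, 0, 0, 0],
    [0, 0, 0, 0.003, 0, 0, 0],
    [0, 0, 0, 0.004, 0, 0, 0],
    [0, 0, 0, 0.004, 0, 0, 0],
    [0, 0, 0, 0.004, 0, 0, 0],
    [0, 0, 0, 0.004, 0, 0, 0]
  ]
}}

```text
t: 20.35
tool_pos: [0.5601, -0.0381, 0.1049]
tool_rot: [3.138, -0.153, -0.001]
contact_force: [-3.9, 1.3, 7.2]
opening: -0.0003
grip_force: 4.0
```

```bash
python3 -c "
from h import *
o=ctrl.get_obs();print(o['tool_pos'],o['contact_force'])"
```

```text
[ 0.56011528 -0.03808539  0.10493086] [-3.85589389  1.29692805  7.1699052 ]
```

Emit:
{"method": "jog_arm", "body": {
  "deltas": [
    [0, -0.0005, 0.0002, 0.001, 0, 0, 0],
    [0, -0.001, 0.0003, 0.002, 0, 0, 0],
    [0, -0.001, 0.0003, 0.003, 0, 0, 0],
    [0, -0.001, 0.0003, 0.003, 0, 0, 0],
    [0, -0.001, 0.0003, 0.003, 0, 0, 0],
    [0, -0.001, 0.0003, 0.003, 0, 0, 0]
  ]
}}

```text
t: 20.85
tool_pos: [0.5599, -0.0382, 0.1028]
tool_rot: [-3.138, 0.153, -0.002]
contact_force: [-2.7, 0.7, 10.4]
opening: -0.0004
grip_force: 5.0
```

```bash
python3 -c "
from h import *
o=ctrl.get_obs();print(o['tool_pos'],o['contact_force'])"
```

```text
[ 0.55988974 -0.03818279  0.10277218] [-2.74239566  0.70801064 10.4372895 ]
```

Emit:
{"method": "jog_arm", "body": {
  "deltas": [
    [0, -0.0005, 0.0002, 0.0005, 0, 0, 0],
    [0, -0.001, 0.0002, 0.0008, 0, 0, 0],
    [0, -0.001, 0.0002, 0.0008, 0, 0, 0],
    [0, -0.001, 0.0002, 0.0008, 0, 0, 0],
    [0, -0.001, 0.0002, 0.0008, 0, 0, 0],
    [0, -0.001, 0.0002, 0.0008, 0, 0, 0],
    [0, -0.001, 0.0002, 0.0008, 0, 0, 0],
    [0, -0.001, 0.0002, 0.0008, 0, 0, 0],
    [0, -0.001, 0.0002, 0.0008, 0, 0, 0],
    [0, -0.001, 0.0002, 0.0008, 0, 0, 0]
  ]
}}

```text
t: 21.68
tool_pos: [0.5597, -0.0382, 0.1025]
tool_rot: [-3.137, 0.153, -0.006]
contact_force: [-2.1, 2.0, 9.9]
opening: 0.0001
grip_force: 5.1
```

Run:
```python
from h import *
F=[]
for i in range(4): im=ctrl.get_image('side');o=ctrl.get_obs();F.append(o['contact_force']);
print(o['tool_pos'],np.round(F,1).tolist(),o['t'])
save(cv2.resize(im[150:250,250:370],None,fx=5,fy=5,interpolation=cv2.INTER_CUBIC),'fin')
```

```text
[ 0.55968222 -0.03821433  0.10252075] [[-1.0, 1.5, 10.9], [-1.0, 1.8, 10.1], [-0.4, 2.1, 10.3], [-1.7, 2.2, 9.3]] 21.8833
```

View pics/fin.png

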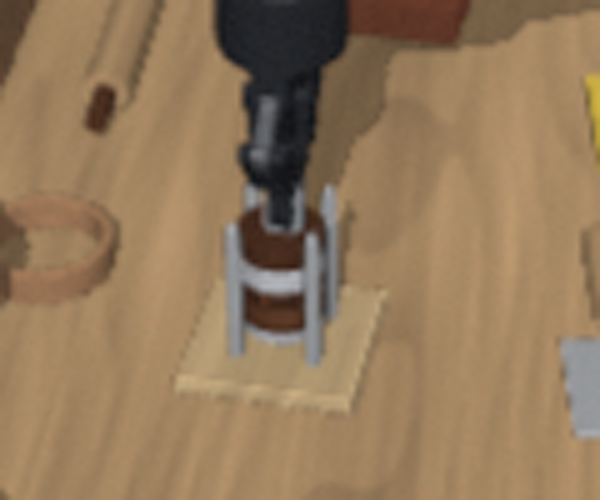

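The stack is in order between the pins, with the shut fingers pressing on the disc at (282,215). The push is about 10 N, so I nudge it slightly deeper to 11 N and hand in.

Emit:
{"method": "jog_arm", "body": {
  "deltas": [
    [0, 0, 0, 0.0006, 0, 0, 0],
    [0, 0, 0, 0.0006, 0, 0, 0],
    [0, 0, 0, 0.0006, 0, 0, 0],
    [0, 0, 0, 0.0006, 0, 0, 0],
    [0, 0, 0, 0.0006, 0, 0, 0],
    [0, 0, 0, 0.0006, 0, 0, 0],
    [0, 0, 0, 0.0006, 0, 0, 0],
    [0, 0, 0, 0.0006, 0, 0, 0]
  ]
}}

```text
t: 22.55
tool_pos: [0.5597, -0.0382, 0.102]
tool_rot: [-3.137, 0.153, -0.006]
contact_force: [-1.7, 2.0, 11.1]
opening: -0.0
grip_force: 5.3
```

```bash
python3 -c "
from station import ctrl
o=ctrl.get_obs();print(o['tool_pos'],o['contact_force']);print(ctrl.finish_job())"
```

```text
[ 0.55971466 -0.03818168  0.10203117] [-1.65934691  2.02540772 11.08134107]
the job is handed in; nothing more can be done
None
```

The spacer ring and top disc are stacked on the base between the four pins, and I handed the job in at 22.6 s with the arm still pressing straight down on the disc at about 11 N (11.1 N measured), the floor an estimated 8 mm down; the hand-in returned no verdict.

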